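# Unclamp and unload the mixer block

### The job

The mixer has finished its run. Slide its clamp jaw all the way open by the upright grip, then lift the drilled aluminium block out and set it down upright on the floor of the empty steel tray, without dropping it. Leave the jaw open and let go of everything.

Things in the scene. Friction and masses are not known exactly. Their poses are not given: they have to be found in the camera images.
- jaw (a joint): sliding steel jaw on the white mixer (240 x 140 mm, deck 55 mm above the table, immovable). Metres: 0 = closed on the block, 0.045 = fully open at its stop. Slides straight with about 3 N friction, stays where left. Its lip reaches 9 mm over the block's top edge when closed, so the block cannot be lifted until it is open. The jaw face and lip end 107 mm above the table.
- jaw_grip (a point): centre of the top edge of the jaw's upright grey grip, 111 mm above the table; moves with the jaw. The grip is a plate 12 mm thick (x), 50 mm wide (y), rising 44 mm from the flat carriage (67 mm above the table), over 55 mm free on both flat sides. x is level and points from the grip to the block, z up; the jaw opens along -x, roughly towards the robot.
- block: the part: drilled aluminium block, 4 x 3 dark wells on top, 60 (x) x 46 (y) x 45 (z) mm, 0.2 to 0.4 kg, on the mixer deck 55 mm above the table, between the sliding jaw and a fixed jaw 36 mm high. Origin: centre of underside; z up, x as the grip's x (sliding line). Its +y and -y sides are free for fingers. (The lower block with 2 x 2 larger wells is not the part.)
- tray: the empty one of two like steel trays, one either side of the mixer: 150 (x) x 130 (y) mm outside, rim 14 mm high, wall and floor 3 mm thick, immovable. Origin: centre of its underside, on the table; z up. The other tray, holding a lower block and a blue-capped jar, is in use.
Mind the look-alikes: they are no part of the job. What is shaped like the tray but green or yellow is not meant. Leave any red look-alike of the block alone.

How it is judged:
On the way, in this order (a step that is already met when the one before it is completed fails the run):
1. the jaw has been slid open (at least 35 of its 45 mm) (value of joint jaw above 0.035 m), for 0.2 s.
2. the block has been lifted at least 30 mm off the mixer deck (height (world z) of block above 0.085 m), for 0.1 s.
At the end, for the whole second after the job is handed in: The block stands upright (within about 6 degrees) and at rest flat on the floor of the empty tray, anywhere inside its rim (underside within 4 mm of the tray floor's height, centre within 65 mm of the tray's centre), released, with wells up; the jaw is still open by at least 33 of its 45 mm (value of joint jaw above 0.033 m and horizontal distance between block and tray below 0.065 m and z of block in the frame of tray between 0 and 0.007 m and angle between block's own z axis and vertical below 0.1 rad and linear speed of block below 0.02 m/s); the robot touches nothing.
It fails at once if the block is dropped: it falls free by more than about 25 mm (over 0.7 m/s with no finger touching it) (linear speed of block above 0.7 m/s and contact force between the fingers and block below 0.05 N).
It also fails if it takes over 48 s, if anything falls off the work surface, if the arm or the gripper's body presses on something with over 40 N, if the wrist force passes 120 N, or if a joint passes its speed limit or range.

### The arm

A 6-joint arm with a two-finger parallel gripper is mounted at the origin on the work surface. World frame = base frame: x ahead of the robot, y to its left, z up, the work surface at z = 0. Lengths are in m, angles in rad, forces in N, time in s.
With the tool pointing down it reaches from about 0.225 to 0.875 m from the base axis. Payload 3.4 kg.
Tool frame: the origin (TCP) lies on the centre line of the jaws, within the pads' length; the fingertips stand 17 mm ahead of it and the grasp point (between the pads) lies 2 mm behind it (manip.finger_overhang is the distance from the TCP to the fingertips, in m); y points along the fingers, x is the direction in which the jaws open and shut, and the axes are right-handed (so a half turn about y gives the same grasp; the last joint's range is limited). The gripper opens to 85 mm and grips with 20 to 120 N. Pads are 22 mm wide; open, the fingers measure 114 mm over their backs; the gripper's body (76 mm by 85 mm) begins 54 mm behind the grasp point. The pads swing forward as they close: fully open they stand 13 mm farther back than shut.
Start: joints at [-1.462, 0.276, 1.505, -0, 1.361, -0.121], TCP at [0.131, -0.56, 0.248] pointing down, gripper open.
Joint ranges: [-2.89, 2.89], [-0.75, 2.08], [0.22, 2.7], [-1.18, 4.32], [0.11, 2.71], [-2.7, 2.7]. Speed limits (rad/s): [2.57, 2.57, 3.14, 3.14, 3.14, 3.14].

### API

Orientations are given as a unit quaternion [w, x, y, z].
In Python, from rig import manip gives the robot as it stands.
- The arm moves only by the tool arm_command, never from a script. Its argument "commands" is a list of rows, each a list of 3 entries, a list of its own where there are three numbers: the finger opening in cm, from 0 to 8.54, then the shift along the world's x, y, z in cm, then the turn about the world's z in rad. A call has 1 to 12 rows; each row shifts and turns the commanded pose from where the row before left it; what a row does not reach is not made up. A row lasts 1/10 s, in which the tool goes at most 50 mm and 8.59 degrees, less where a joint would pass 70% of its speed; a pose out of reach is approached as far as the arm can. A call with a gripper value outside its range is refused whole. The fingers move at their own pace and stop on an object; "grip_force" is the grip in N (left out, the last holds). Time passes only in rows, so rows that do not move let the fingers close. It gives the time, the measured TCP pose, the force and the opening at its end, in the units of the state.
- manip.get_state(): the state, without advancing time (a new reading comes with each control period).
- manip.get_image(name): name is "scene" or "top"; returns a dict with "pixels" (480x640x3 uint8, red, green, blue), "range_z" (480x640 float32, m along the optical axis (not along the pixel's ray), 0 where there is no reading), "intrinsics" (3x3 intrinsics, pixels), "R" (3x3) and "t" (3): a world point X has camera coordinates R X + t. Camera axes: x right, y down, z forward; pixel columns grow to the right and rows downward; lengths in m; the calibration is good to about 2 mm. A picture is of the moment at which its call begins.
- manip.sign_off(): hands the job in, once; it reports no verdict.
The state is a dict: "clock": time; "qpos": joint angles; "qd": joint speeds; "effort": joint torques, N m; "position": TCP position; "ee_rot": TCP orientation; "contact_force": force on the tool from outside, world axes, zero at the start; "moment": the same for the moment, N m; "width": finger opening in m.
Only numpy, scipy, OpenCV 4.12 (cv2) and the standard library are available. Lean on these libraries where they do the work, as an engineer would, in place of code of your own. Each camera call takes 0.05 s, during which the arm holds its last target.

## Working session

There is one attempt and no reset: what is moved stays moved. The work goes in short steps, Python scripts to look and compute and a tool call to move; the robot and the scene stay as the last step left them, time stands still between calls to the robot, and variables do not carry over. Pictures are saved under pics/ and viewed, and the job is handed in when it is done.

Besides the shell and the picture viewer there is one more tool, called as a command line: name --argument value ..., lists and objects as JSON in quotes. arm_command: Moves the arm, as the interface text tells. Its arguments: {"type":"object","properties":{"commands":{"type":"array"},"grip_force":{"type":"number"}},"required":["commands"]}

```bash
mkdir -p pics
python3 - <<'E'
from rig import manip
import cv2,numpy as np
s=manip.get_state();print(s)
for n in("scene","top"):
    d=manip.get_image(n);cv2.imwrite(f"pics/{n}0.png",d["pixels"][:,:,::-1]);np.savez(f"{n}0.npz",**d)
    print(d["intrinsics"],d["R"],d["t"])
E
```

```text
{'clock': 0.0, 'qpos': array([-1.46201203e+00,  2.76602052e-01,  1.50612863e+00,  4.06379405e-05,
        1.36069931e+00, -1.21015407e-01]), 'qd': array([-0.00059381,  0.0007925 , -0.0007975 ,  0.00076541,  0.00238076,
        0.00168523]), 'effort': array([ 8.86512589e-04, -4.16776371e+01, -2.45808917e+01, -5.01142824e-05,
        1.10864098e-02,  1.72839134e-05]), 'position': array([ 0.13092071, -0.55939096,  0.24743745]), 'ee_rot': array([ 0.55449664, -0.55355262,  0.43982823, -0.43893518]), 'contact_force': array([ 0.40657536,  0.32869409, -0.34809369]), 'moment': array([-0.06138696, -0.00556822,  0.07476675]), 'width': 0.08584490272525362}
[[561.75086364   0.         321.64212191]
 [  0.         561.75086364 238.36237785]
 [  0.           0.           1.        ]] [[ 0.40498626  0.9141804   0.01613457]
 [ 0.67322489 -0.28620856 -0.68180122]
 [-0.61867146  0.28698232 -0.73135953]] [-0.32534287 -0.2078959   1.85187462]
[[607.87549259   0.         316.90591793]
 [  0.         607.87549259 242.592404  ]
 [  0.           0.           1.        ]] [[ 0.00232476 -0.9997735   0.02115535]
 [-0.98928333 -0.00538783 -0.14590907]
 [ 0.14599    -0.02058943 -0.98907178]] [0.12109608 0.5088213  1.50755174]
```

View pics/scene0.png

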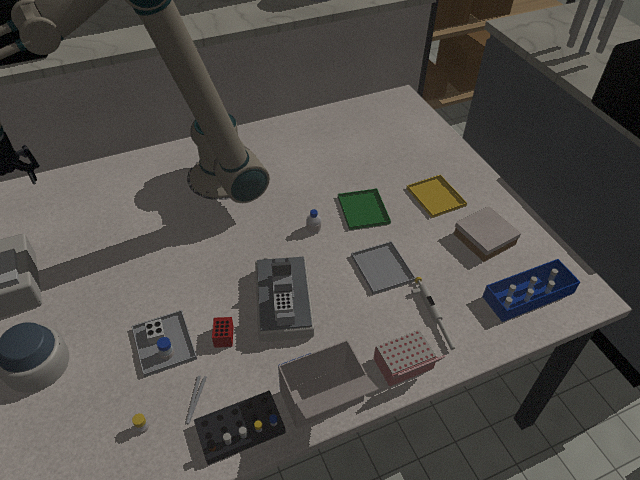

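View pics/top0.png

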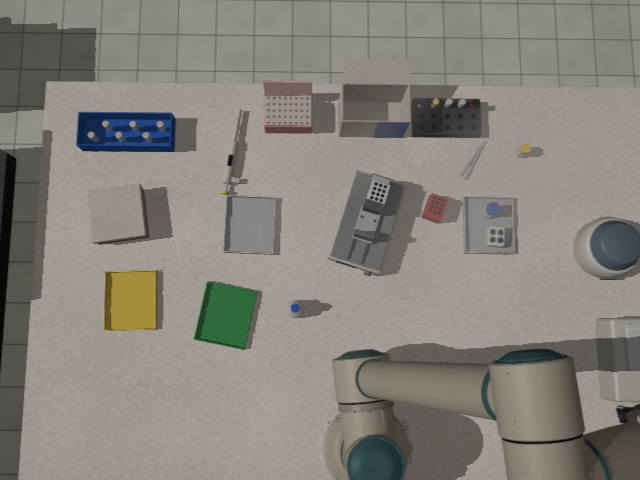

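The top image shows the mixer near (367,222), with the block's wells at about (378,190) and the jaw at (370,220). The empty grey tray is at (252,225); the other tray, at (490,225), is in use. I'll enlarge these next.

Run:
```python
import cv2,numpy as np
d=np.load("top0.npz");p=d["pixels"][:,:,::-1]
cv2.imwrite("pics/topc.png",cv2.resize(p[160:285,320:420],None,fx=6,fy=4.8*1.0,interpolation=cv2.INTER_CUBIC) if 0 else cv2.resize(p[165:285,315:425],None,fx=5,fy=5,interpolation=cv2.INTER_CUBIC))
d=np.load("scene0.npz");p=d["pixels"][:,:,::-1]
cv2.imwrite("pics/scc.png",cv2.resize(p[245:350,240:330],None,fx=5.5,fy=5.5,interpolation=cv2.INTER_CUBIC))
```

```text
(no output)
```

View pics/topc.png

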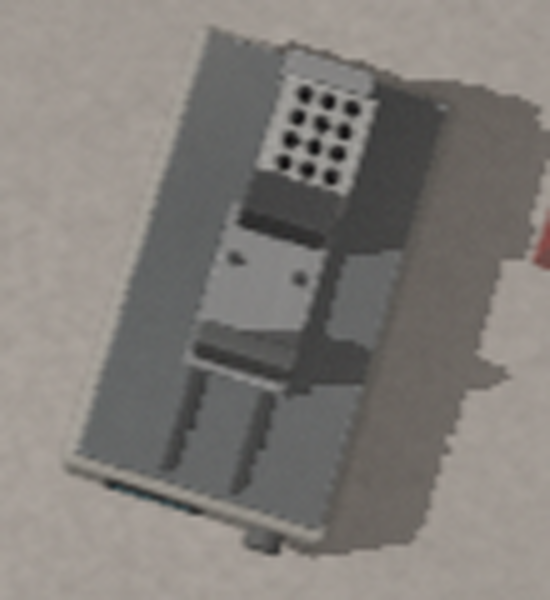

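View pics/scc.png

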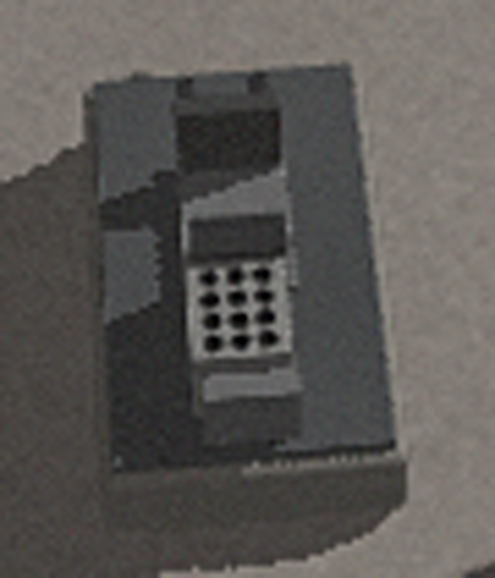

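```bash
cat > h.py <<'E'
import numpy as np,cv2
def cloud(d):
    K,R,t,z=d["intrinsics"],d["R"],d["t"],d["range_z"]
    v,u=np.mgrid[:480,:640]
    c=np.stack([(u-K[0,2])/K[0,0]*z,(v-K[1,2])/K[1,1]*z,z],-1)
    return (c-t)@R
def px2w(d,u,v,z):
    K,R,t=d["intrinsics"],d["R"],d["t"]
    r=R.T@np.linalg.solve(K,[u,v,1]);C=-R.T@t
    return C+r*(z-C[2])/r[2]
def proj(d,X):
    c=d["R"]@np.array(X)+d["t"];k=d["intrinsics"]@c;return k[:2]/k[2]
E
python3 - <<'E'
from h import *
for n in("top","scene"):
    d=np.load(n+"0.npz");P=cloud(d);print(n,-d["R"].T@d["t"])
    m=(P[...,0]>0.3)&(P[...,0]<.8)&(P[...,1]>-.2)&(P[...,1]<.1)
    # deck rect
    q=P[m&(P[...,2]>.045)&(d["range_z"]>0)]; print(n,len(q))
    k=q[(abs(q[:,2]-.055)<.006)]; print("deck z",np.median(k[:,2]))
    r=cv2.minAreaRect((q[q[:,2]>.048][:,:2]*1000).astype(np.float32));print(r)
    for lo,hi in((.06,.073),(.086,.095),(.095,.103),(.103,.116)):
        k=q[(q[:,2]>lo)&(q[:,2]<hi)];
        if len(k)>5: print(lo,hi,len(k),k.mean(0),cv2.minAreaRect((k[:,:2]*1000).astype(np.float32)))
    # table z
    print("table",np.median(P[300:330,180:280,2]) )
d=np.load("top0.npz")
# pixels crop5 -> full
f=lambda x,y:(315+(x+.5)/5-.5,165+(y+.5)/5-.5)
print("wells corners",[px2w(d,*f(*p),.1)[:2].round(4) for p in((305,94),(352,107),(284,161),(330,176))])
print("mixer corners",[px2w(d,*f(*p),.055)[:2].round(4) for p in((208,28),(447,105),(70,462),(322,540))])
E
```

```text
top [0.28299943 0.15484971 1.5627567 ]
top 5666
deck z 0.05560298203196917
((616.497314453125, -59.45292663574219), (283.62701416015625, 372.9134826660156), 84.73251342773438)
0.06 0.073 998 [0.5691437  0.00207374 0.06480601] ((625.9105224609375, -5.4971771240234375), (166.88082885742188, 359.20745849609375), 85.81721496582031)
0.086 0.095 166 [ 0.67604998 -0.02140203  0.09086945] ((653.2939453125, -21.9111328125), (292.7367248535156, 161.47474670410156), 0.0004537887580227107)
0.095 0.103 333 [ 0.64022619 -0.02505308  0.09973478] ((654.6076049804688, -23.952667236328125), (290.583251953125, 156.277099609375), 0.2579376995563507)
0.103 0.116 437 [ 0.6167098  -0.01260364  0.108204  ] ((675.662841796875, 19.69945526123047), (160.12600708007812, 305.81854248046875), 72.7341537475586)
table 0.003083558870760972
scene [ 1.41742207 -0.29353479  1.21789174]
scene 4020
deck z 0.054333731222389006
((619.5252075195312, -63.32759094238281), (276.2952880859375, 367.0531921386719), 83.63140869140625)
0.06 0.073 324 [ 0.56812931 -0.00487122  0.06614029] ((631.7591552734375, -12.659065246582031), (140.0627899169922, 341.7750549316406), 86.72930145263672)
0.086 0.095 179 [ 0.62616058 -0.0262363   0.09079214] ((594.2952880859375, -16.607688903808594), (47.85379409790039, 158.0693817138672), 72.0067367553711)
0.095 0.103 369 [ 0.61673997 -0.02536973  0.09932197] ((662.8936157226562, -40.77412414550781), (46.525856018066406, 300.6458740234375), 71.22227478027344)
0.103 0.116 258 [ 0.57915394 -0.00905443  0.10750491] ((653.7863159179688, -34.161293029785156), (291.7960205078125, 133.8630828857422), 0.37584245204925537)
table 0.0012635946352093292
wells corners [array([ 0.6477, -0.0205]), array([ 0.6413, -0.0437]), array([ 0.6137, -0.0097]), array([ 0.6063, -0.0323])]
mixer corners [array([0.6931, 0.0234]), array([ 0.6537, -0.0984]), array([0.4693, 0.0941]), array([ 0.4307, -0.0317])]
```

Run:
```python
from h import *
a=-.30;ex=np.array([np.cos(a),np.sin(a)]);ey=np.array([-ex[1],ex[0]]);c=np.array([.627,-.0265])
for n in("top","scene"):
    d=np.load(n+"0.npz");P=cloud(d)
    x=(P[...,:2]-c)@ex;y=(P[...,:2]-c)@ey;z=P[...,2]
    m=(abs(y)<.018)&(abs(x)<.2)&(d["range_z"]>0)
    print(n)
    for b in np.arange(-.2,.07,.004):
        k=z[m&(x>=b)&(x<b+.004)]
        if len(k):print(round(b*1000),len(k),(np.percentile(k,[5,50,95])*1000).round(0),end=" ; ")
    for lo,hi in((-.16,-.09),(-.03,.03)):
        k=m&0 
        k=(x>lo)&(x<hi)&(abs(y)<.06)&(z>(.103 if hi<0 else .095))&(z<.12)
        print("\n",lo,k.sum(),np.percentile(x[k],[2,50,98])*1000,np.percentile(y[k],[2,50,98])*1000)
    # deck edges
```

```text
top
-200 21 [-4.  0.  7.] ; -196 23 [-5.  2.  5.] ; -192 29 [-2.  4. 38.] ; -188 48 [-3. 43. 53.] ; -184 27 [45. 52. 60.] ; -180 23 [52. 57. 61.] ; -176 24 [53. 57. 62.] ; -172 22 [54. 59. 61.] ; -168 20 [50. 57. 62.] ; -164 26 [54. 57. 61.] ; -160 21 [50. 57. 60.] ; -156 19 [52. 57. 65.] ; -152 25 [51. 56. 62.] ; -148 24 [50. 55. 62.] ; -144 20 [53. 59. 62.] ; -140 23 [53. 57. 62.] ; -136 22 [52. 56. 61.] ; -132 25 [50. 58. 63.] ; -128 19 [53. 57. 60.] ; -124 45 [ 52.  68. 104.] ; -120 59 [ 70.  97. 116.] ; -116 26 [106. 112. 119.] ; -112 22 [109. 111. 115.] ; -108 1 [111. 111. 111.] ; -100 20 [60. 69. 75.] ; -96 22 [65. 67. 73.] ; -92 23 [63. 68. 76.] ; -88 23 [63. 69. 72.] ; -84 21 [62. 69. 75.] ; -80 23 [63. 68. 74.] ; -76 21 [64. 68. 72.] ; -72 25 [66. 69. 74.] ; -68 19 [67. 71. 74.] ; -64 23 [64. 69. 73.] ; -60 25 [63. 68. 74.] ; -56 20 [65. 68. 71.] ; -52 67 [ 64.  84. 109.] ; -48 33 [ 75. 108. 112.] ; -44 23 [104. 109. 114.] ; -40 23 [104. 109. 115.] ; -36 24 [104. 108. 114.] ; -32 20 [103. 106. 112.] ; -28 17 [100. 104. 108.] ; -24 25 [ 96. 102. 107.] ; -20 20 [ 99. 102. 105
[... 1284 characters left out ...]
2 [ 97. 100. 103.] ; -8 14 [ 94.  98. 103.] ; -4 20 [ 97. 100. 104.] ; 0 21 [ 97.  99. 103.] ; 4 19 [ 96.  99. 103.] ; 8 21 [ 96. 100. 103.] ; 12 15 [ 96.  99. 103.] ; 16 19 [ 97. 100. 103.] ; 20 35 [ 89.  99. 101.] ; 24 40 [ 87.  94. 102.] ; 28 22 [87. 91. 99.] ; 32 17 [87. 90. 94.] ; 36 60 [53. 79. 94.] ; 40 105 [52. 71. 92.] ; 44 48 [-3. 52. 77.] ; 48 85 [-4. 24. 52.] ; 52 112 [-5. 27. 48.] ; 56 29 [-756.   -3.    4.] ; 60 27 [-755.   -2.    4.] ; 64 29 [-756.   -5.    3.] ; 68 38 [-755.   -2.    3.] ; 
 -0.16 95 [-119.1634589  -108.82527576 -102.97258733] [-21.47507509   1.27137059  25.01104358]

 -0.03 378 [-28.99370595  -2.05609954  27.18714269] [-24.10835623  -1.74623753  20.24267009]
```

Run:
```python
from h import *
from scipy.spatial.transform import Rotation as Ro
from rig import manip
for n,box in(("top",(190,260,215,290)),("scene",(240,295,345,420))):
    d=np.load(n+"0.npz");p=d["pixels"][:,:,::-1]
    r0,r1,c0,c1=box;cv2.imwrite(f"pics/tray_{n}.png",cv2.resize(p[r0:r1,c0:c1],None,fx=7,fy=7,interpolation=cv2.INTER_CUBIC))
s=manip.get_state();q=s["ee_rot"];print(Ro.from_quat(q[[1,2,3,0]]).as_matrix().round(3),s["clock"], manip.finger_overhang)
```

```text
[[ 0.228 -0.     0.974]
 [-0.974  0.002  0.228]
 [-0.002 -1.     0.   ]] 0.1 0.017
```

View pics/tray_top.png

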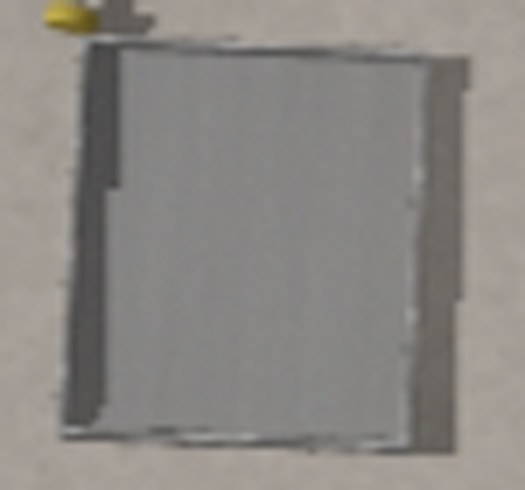

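View pics/tray_scene.png

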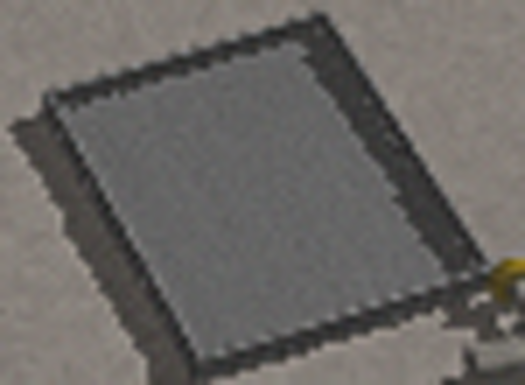

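Run:
```python
from h import *
d=np.load("top0.npz");e=np.load("scene0.npz")
A=[px2w(d,215+(x+.5)/7-.5,190+(y+.5)/7-.5,.014)[:2] for x,y in((90,42),(428,55),(408,447),(62,437))]
B=[px2w(e,345+(x+.5)/7-.5,240+(y+.5)/7-.5,.014)[:2] for x,y in((45,98),(322,12),(490,275),(195,372))]
print(np.round(A,4),np.mean(A,0),np.round(B,4),np.mean(B,0))
```

```text
[[0.6338 0.3554]
 [0.6297 0.23  ]
 [0.4829 0.2356]
 [0.4859 0.3621]] [0.55808964 0.29575544] [[0.4863 0.2321]
 [0.4886 0.3597]
 [0.6387 0.3528]
 [0.6355 0.2237]] [0.56226439 0.2920602 ]
```

arm_command --commands '[[6, [2.5, 3.7, 0], 0.087], [6, [2.5, 3.7, 0], 0.087], [6, [2.5, 3.7, 0], 0.087], [6, [2.5, 3.7, 0], 0.087], [6, [2.5, 3.7, 0], 0.087], [6, [2.5, 3.7, 0], 0.087], [6, [2.5, 3.7, 0], 0.087], [6, [2.5, 3.7, 0], 0.087], [6, [2.5, 3.7, 0], 0.087], [6, [2.5, 3.7, 0], 0.087], [6, [2.5, 3.7, 0], 0.087], [6, [2.5, 3.7, 0], 0.087]]' --grip_force 30

```text
clock: 1.3
position: [0.4315, -0.1141, 0.2482]
ee_rot: [-0.699, 0.7, -0.103, 0.103]
contact_force: [0.4, -0.5, -0.4]
width: 0.0604
```

arm_command --commands '[[6, [2.2, 3.1, 0], 0], [6, [2.2, 3.1, 0], 0], [6, [2.2, 3.1, 0], 0], [6, [2.2, 3.1, -2], 0], [6, [0, 0, -4], 0], [6, [0, 0, -2], 0], [6, [0, 0, 0], 0]]'

```text
clock: 2.0
position: [0.5163, 0.0088, 0.1649]
ee_rot: [-0.699, 0.699, -0.107, 0.101]
contact_force: [-0.2, -0.1, -1.0]
width: 0.0596
```

```bash
cat > look.py <<'E'
import sys
from h import *
from rig import manip
from scipy.spatial.transform import Rotation as Ro
tag=sys.argv[1]
s=manip.get_state();q=s["ee_rot"];M=Ro.from_quat(q[[1,2,3,0]]).as_matrix()
print(s["clock"],s["position"].round(4),s["contact_force"].round(1),s["width"],"xaxis deg",np.degrees(np.arctan2(M[1,0],M[0,0])).round(2),"tooly",M[:,1].round(3))
o=[]
for n in("top","scene"):
    d=manip.get_image(n);np.savez(n+tag+".npz",**d);p=d["pixels"][:,:,::-1]
    u,v=proj(d,s["position"]-[0,0,.03]).astype(int)
    u=min(max(u,40),600);v=min(max(v,40),440);print(n,u,v)
    w=40;o.append(cv2.resize(p[v-w:v+w,u-w:u+w],(400,400),interpolation=cv2.INTER_CUBIC))
cv2.imwrite(f"pics/look{tag}.png",np.hstack(o))
E
python3 look.py 1
```

```text
2.0 [0.5163 0.0088 0.1649] [-0.2 -0.1 -1. ] 0.05963723132532578 xaxis deg -16.96 tooly [-0.008  0.001 -1.   ]
top 365 233
scene 280 256
```

View pics/look1.png

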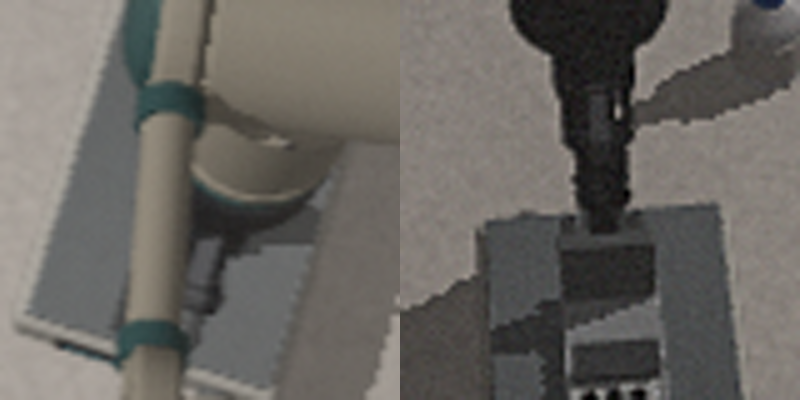

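The scene crop on the right shows the fingers above the grip at about (605,215), in line with the jaw. Next I go down.

arm_command --commands '[[6, [0, 0, 0], 0], [6, [0.3, 0, -2.5], 0], [6, [0, 0, -2.5], 0], [6, [0, 0, -2.2], 0], [6, [0, 0, 0], 0], [6, [0, 0, 0], 0]]'

```text
clock: 2.7
position: [0.5229, 0.0077, 0.0976]
ee_rot: [0.699, -0.699, 0.104, -0.106]
contact_force: [0.1, 0.6, 0.3]
width: 0.0601
```

```bash
python3 look.py 2
```

```text
2.7 [0.5229 0.0077 0.0976] [0.1 0.6 0.3] 0.06007985318255453 xaxis deg -17.04 tooly [ 0.002 -0.    -1.   ]
top 363 235
scene 281 274
```

View pics/look2.png

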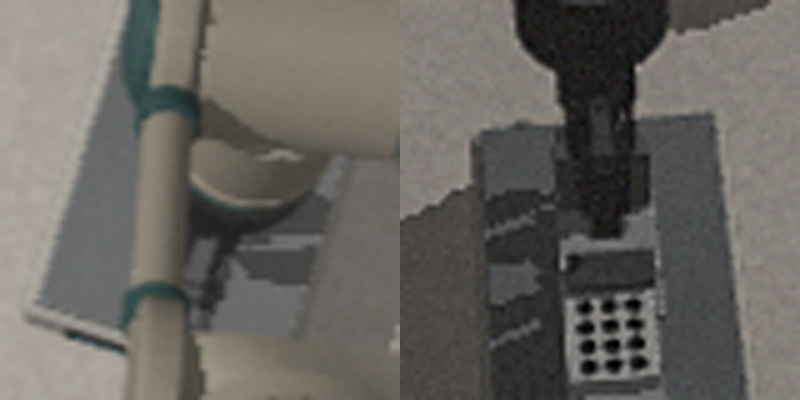

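The scene crop shows one finger on the block side of the grip at (610,200), with the grip plate behind it. I'll close now.

arm_command --commands '[[3, [0, 0, 0], 0], [1, [0, 0, 0], 0], [0, [0, 0, 0], 0], [0, [0, 0, 0], 0], [0, [0, 0, 0], 0], [0, [0, 0, 0], 0], [0, [0, 0, 0], 0]]' --grip_force 30

```text
clock: 3.5
position: [0.5205, 0.0086, 0.0969]
ee_rot: [0.699, -0.699, 0.106, -0.104]
contact_force: [-3.5, 1.4, 6.0]
width: 0.0115
```

arm_command --commands '[[0, [-0.4, 0.12, 0], 0], [0, [-0.5, 0.15, 0], 0], [0, [-0.5, 0.15, 0], 0], [0, [-0.5, 0.15, 0], 0], [0, [-0.5, 0.15, 0], 0], [0, [-0.5, 0.16, 0], 0], [0, [-0.5, 0.16, 0], 0], [0, [-0.5, 0.15, 0], 0], [0, [-0.4, 0.13, 0], 0], [0, [0, 0, 0], 0], [0, [0, 0, 0], 0]]'

```text
clock: 4.6
position: [0.4782, 0.0218, 0.0968]
ee_rot: [0.7, -0.699, 0.105, -0.105]
contact_force: [0.4, 1.4, 7.8]
width: 0.0115
```

arm_command --commands '[[3, [0, 0, 0], 0], [3, [0, 0, 0], 0], [3, [0, 0, 0], 0], [3, [0, 0, 2], 0], [3, [0, 0, 4], 0], [3, [0, 0, 3], 0], [3, [0, 0, 0], 0]]'

```text
clock: 5.3
position: [0.4812, 0.021, 0.1899]
ee_rot: [0.699, -0.699, 0.102, -0.107]
contact_force: [0.1, -0.5, -1.0]
width: 0.0303
```

```bash
python3 look.py 3
python3 - <<'E'
from h import *
a=-.30;ex=np.array([np.cos(a),np.sin(a)]);ey=np.array([-ex[1],ex[0]]);c=np.array([.627,-.0265])
d=np.load("scene3.npz");P=cloud(d)
x=(P[...,:2]-c)@ex;y=(P[...,:2]-c)@ey;z=P[...,2]
m=(abs(y)<.015)
for b in np.arange(-.2,.05,.004):
    k=z[m&(x>=b)&(x<b+.004)]
    if len(k):print(round(b*1000),len(k),(np.percentile(k,[5,50,95])*1000).round(0),end=" ; ")
E
```

```text
5.3 [0.4812 0.021  0.1899] [ 0.1 -0.5 -1. ] 0.030292315618877123 xaxis deg -17.0 tooly [ 0.007 -0.001 -1.   ]
top 361 246
scene 279 238
-180 1 [568. 568. 568.] ; -176 5 [284. 570. 571.] ; -172 5 [571. 572. 572.] ; -168 10 [572. 572. 574.] ; -164 19 [108. 573. 574.] ; -160 19 [107. 573. 575.] ; -156 65 [ 67. 109. 576.] ; -152 108 [ 70.  95. 574.] ; -148 50 [ 65. 107. 575.] ; -144 57 [ 65. 566. 575.] ; -140 62 [ 66. 497. 571.] ; -136 111 [ 66. 496. 570.] ; -132 99 [ 66. 338. 567.] ; -128 200 [174. 437. 564.] ; -124 592 [312. 432. 556.] ; -120 485 [289. 412. 551.] ; -116 136 [275. 522. 549.] ; -112 33 [219. 277. 544.] ; -108 16 [222. 249. 279.] ; -104 15 [231. 240. 279.] ; -100 29 [240. 265. 275.] ; -96 33 [105. 256. 272.] ; -92 43 [104. 262. 272.] ; -88 23 [ 50. 106. 273.] ; -84 56 [ 54.  77. 107.] ; -80 78 [ 53.  76. 108.] ; -76 31 [ 52.  99. 108.] ; -72 27 [ 53. 104. 111.] ; -68 2 [109. 109. 110.] ; -40 1 [95. 95. 95.] ; -36 7 [97. 98. 99.] ; -32 14 [ 98. 100. 102.] ; -28 13 [ 96.  99. 102.] ; -24 22 [ 95. 100. 104.] ; -20 13 [ 96.  99. 101.] ; -16 16 [ 97.  99. 103.] ; -12 13 [ 97. 100. 102.] ; -8 18 [ 97. 100. 102.] ; -4 15 [ 97.  98. 103.] ; 0 17 [ 96.  99. 102.] ; 4 13 [ 96.  99. 104.] ; 8 19 [ 95. 100. 104.] ; 12 17 [ 95.  99. 101.] ; 16 17 [ 97.  99. 102.] ; 20 21 [ 87.  98. 101.] ; 24 36 [ 87.  94. 103.] ; 28 14 [89. 91. 99.] ; 32 20 [88. 91. 95.] ; 36 58 [52. 75. 93.] ; 40 79 [52. 70. 90.] ; 44 38 [-5. 50. 84.] ; 48 75 [-2. 31. 53.] ;
```

View pics/look3.png

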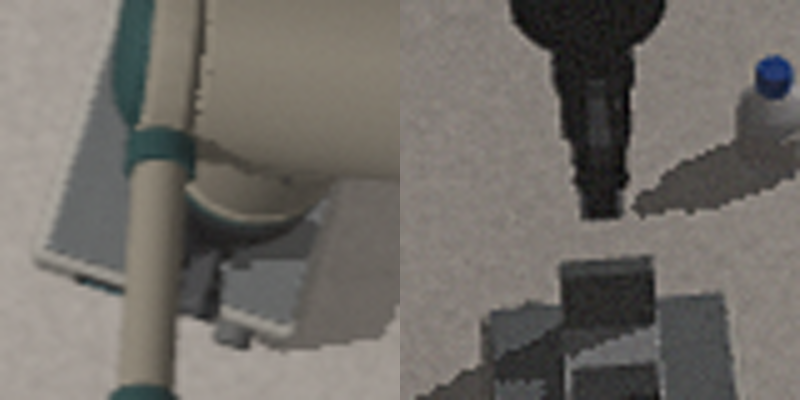

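```bash
python3 -c "
from rig import manip
print(manip.get_state()['qpos'].round(3))"
```

```text
[-0.101  0.178  1.801 -0.     1.162  0.196]
```

arm_command --commands '[[8, [1.2, -0.4, 0], 0.13], [8, [1.2, -0.4, 0], 0.13], [8, [1.2, -0.4, 0], 0.13], [8, [1.2, -0.4, 0], 0.13], [8, [1.2, -0.4, 0], 0.13], [8, [1.2, -0.4, 0], 0.13], [8, [1.2, -0.4, 0], 0.13], [8, [1.2, -0.4, 0], 0.13], [8, [1.2, -0.4, 0], 0.13], [8, [1.2, -0.4, 0], 0.13], [8, [1.2, -0.4, 0], 0.13], [8, [1.0, -0.2, 0], 0.141]]'

```text
clock: 6.6
position: [0.6202, -0.0249, 0.1837]
ee_rot: [0.568, -0.566, -0.421, 0.423]
contact_force: [-0.3, 0.2, -0.2]
width: 0.08
```

arm_command --commands '[[8, [0, 0, -2], 0], [8, [0, 0, -1], 0], [8, [0, 0, 0], 0], [8, [0, 0, 0], 0]]'

```text
clock: 7.0
position: [0.6202, -0.0246, 0.1554]
ee_rot: [0.569, -0.568, -0.42, 0.421]
contact_force: [0.2, -0.2, 0.9]
width: 0.0801
```

```bash
python3 look.py 4
```

```text
7.0 [ 0.6202 -0.0246  0.1554] [ 0.2 -0.2  0.9] 0.08011596971191953 xaxis deg 72.99 tooly [-0.002  0.    -1.   ]
top 378 191
scene 282 292
```

View pics/look4.png

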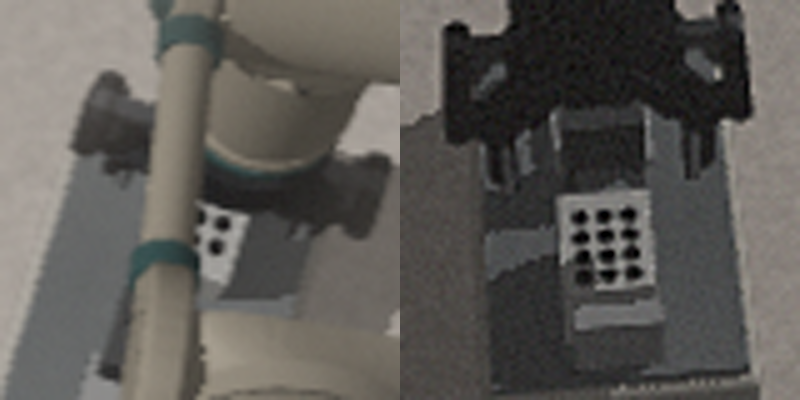

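Scene crop: the block's wells are visible and the jaw is clear of the block. The fingers, at x of about 500 and 698, straddle the block edges at 557 to 655. I'll descend.

arm_command --commands '[[8, [0, 0, -2.5], 0], [8, [0, 0, -2.2], 0], [8, [0, 0, -1.8], 0], [8, [0, 0, 0], 0], [8, [0, 0, 0], 0], [6, [0, 0, 0], 0], [5, [0, 0, 0], 0], [4, [0, 0, 0], 0], [3.5, [0, 0, 0], 0], [3.5, [0, 0, 0], 0], [3.5, [0, 0, 0], 0], [3.5, [0, 0, 0], 0]]' --grip_force 50

```text
clock: 8.3
position: [0.6219, -0.025, 0.0928]
ee_rot: [-0.568, 0.569, 0.421, -0.42]
contact_force: [-0.5, -0.1, 5.4]
width: 0.0449
```

```bash
python3 look.py 5
```

```text
8.3 [ 0.6219 -0.025   0.0928] [-0.5 -0.1  5.4] 0.04489636735162211 xaxis deg 73.0 tooly [ 0.003 -0.001 -1.   ]
top 375 196
scene 283 307
```

View pics/look5.png

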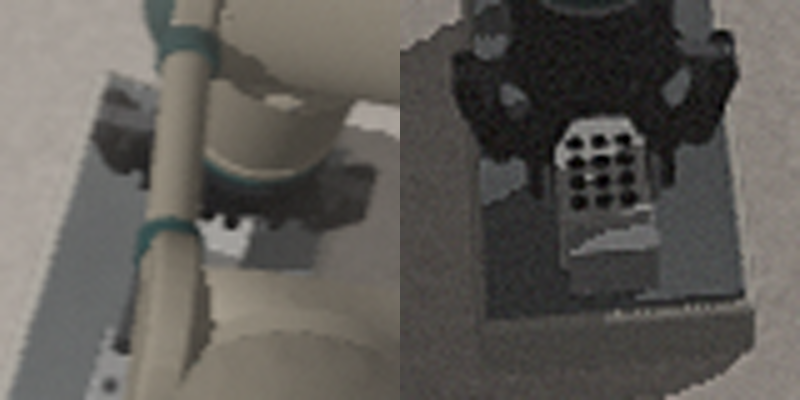

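The block is gripped at 44.9 mm, with the fingers on both of its sides. I'll lift it straight up.

arm_command --commands '[[3.5, [0, 0, 0.5], 0], [3.5, [0, 0, 1], 0], [3.5, [0, 0, 1], 0], [3.5, [0, 0, 1.5], 0], [3.5, [0, 0, 1.5], 0], [3.5, [0, 0, 1.5], 0], [3.5, [0, 0, 1], 0], [3.5, [0, 0, 0], 0]]'

```text
clock: 9.2
position: [0.622, -0.0249, 0.1733]
ee_rot: [-0.568, 0.569, 0.422, -0.42]
contact_force: [-0.0, 0.2, -3.4]
width: 0.0452
```

```bash
python3 look.py 6
```

```text
9.2 [ 0.622  -0.0249  0.1733] [-0.   0.2 -3.4] 0.04524595137823724 xaxis deg 72.99 tooly [ 0.004 -0.    -1.   ]
top 379 189
scene 282 288
```

View pics/look6.png

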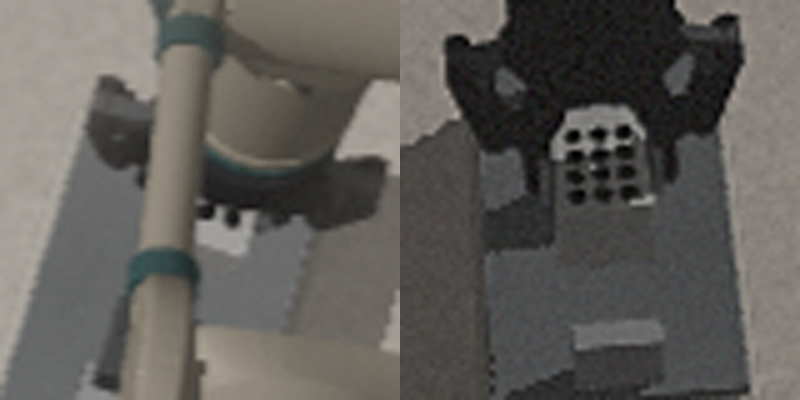

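arm_command --commands '[[3.5, [-0.2, 1.0, 0], 0.01], [3.5, [-0.4, 2.0, 0], 0.02], [3.5, [-0.6, 3.2, 0], 0.026], [3.5, [-0.7, 3.6, 0], 0.026], [3.5, [-0.7, 3.6, 0], 0.026], [3.5, [-0.7, 3.6, 0], 0.026], [3.5, [-0.7, 3.6, 0], 0.026], [3.5, [-0.7, 3.6, 0], 0.026], [3.5, [-0.6, 3.2, 0], 0.026], [3.5, [-0.5, 2.4, 0], 0.026], [3.5, [-0.3, 1.5, 0], 0.022], [3.5, [-0.1, 0.6, 0], 0]]'

```text
clock: 10.5
position: [0.5579, 0.2958, 0.1705]
ee_rot: [0.509, -0.508, -0.491, 0.492]
contact_force: [-0.2, -0.6, -3.5]
width: 0.0454
```

arm_command --commands '[[3.5, [0, 0, -2], 0], [3.5, [0, 0, -3], 0], [3.5, [0, 0, -2.5], 0], [3.5, [0, 0, -1.5], 0], [3.5, [0, 0, -1], 0], [3.5, [0, 0, -1], 0], [3.5, [0, 0, 0], 0], [3.5, [0, 0, 0], 0], [3.5, [0, 0, 0], 0]]'

```text
clock: 11.4
position: [0.5598, 0.2945, 0.0623]
ee_rot: [-0.509, 0.509, 0.491, -0.49]
contact_force: [-0.2, 0.2, -3.0]
width: 0.0452
```

```bash
python3 look.py 7
```

```text
11.4 [0.5598 0.2945 0.0623] [-0.2  0.2 -3. ] 0.045158345828172734 xaxis deg 87.89 tooly [ 0.002  0.001 -1.   ]
top 249 222
scene 383 260
```

View pics/look7.png

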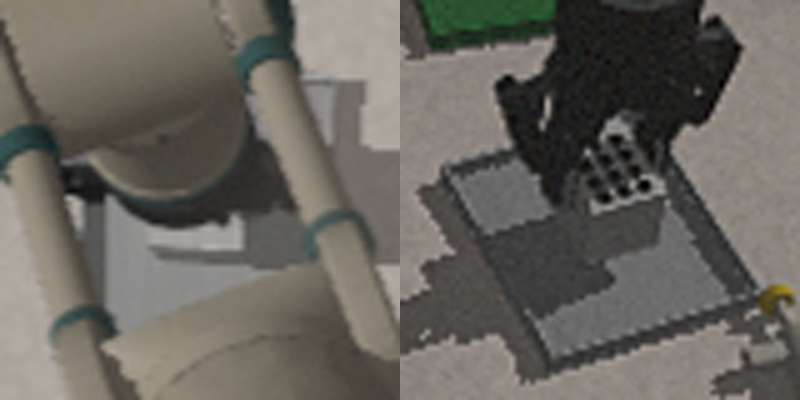

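The block is held level over the inside of the tray, roughly in the middle (scene crop about (620,200)). I'll lower gently until the force shows contact.

arm_command --commands '[[3.5, [0, 0, -0.8], 0], [3.5, [0, 0, -0.7], 0], [3.5, [0, 0, -0.3], 0], [3.5, [0, 0, -0.1], 0], [3.5, [0, 0, 0], 0], [3.5, [0, 0, 0], 0]]'

```text
clock: 12.1
position: [0.5591, 0.2944, 0.0424]
ee_rot: [-0.509, 0.509, 0.491, -0.491]
contact_force: [0.8, -0.3, -3.5]
width: 0.0452
```

arm_command --commands '[[3.5, [0, 0, -0.1], 0], [3.5, [0, 0, 0], 0], [3.5, [0, 0, 0], 0]]'

```text
clock: 12.4
position: [0.559, 0.2943, 0.0414]
ee_rot: [0.509, -0.509, -0.491, 0.491]
contact_force: [-0.2, 0.3, -3.6]
width: 0.0452
```

arm_command --commands '[[3.5, [0, 0, -0.1], 0], [3.5, [0, 0, 0], 0], [3.5, [0, 0, 0], 0]]'

```text
clock: 12.7
position: [0.5591, 0.2944, 0.0409]
ee_rot: [-0.509, 0.509, 0.491, -0.49]
contact_force: [-1.1, -0.2, 1.4]
width: 0.0448
```

arm_command --commands '[[3.5, [0, 0, -0.1], 0], [3.5, [0, 0, 0], 0], [3.5, [0, 0, 0], 0]]'

```text
clock: 13.0
position: [0.5591, 0.2944, 0.0409]
ee_rot: [-0.509, 0.509, 0.491, -0.49]
contact_force: [-1.9, -0.7, 8.1]
width: 0.0452
```

Contact at z = 0.0409, as expected. I'll open gently and retreat upwards.

arm_command --commands '[[4.8, [0, 0, 0.1], 0], [5.2, [0, 0, 0], 0], [6, [0, 0, 0], 0], [6.5, [0, 0, 0], 0], [6.5, [0, 0, 0], 0], [6.5, [0, 0, 1], 0], [6.5, [0, 0, 2.5], 0], [6.5, [0, 0, 4], 0], [6.5, [0, 0, 4], 0], [6.5, [0, 0, 4], 0]]'

```text
clock: 14.0
position: [0.5588, 0.2942, 0.1976]
ee_rot: [-0.509, 0.509, 0.491, -0.491]
contact_force: [0.1, 1.3, 0.1]
width: 0.0654
```

arm_command --commands '[[6.5, [-2, -3, 0], 0], [6.5, [-2, -4, 0], 0], [6.5, [-2, -4, 0], 0], [6.5, [-2, -4, 0], 0], [6.5, [-2, -4, 0], 0], [6.5, [-2, -4, 0], 0], [6.5, [-2, -3, 0], 0], [6.5, [0, 0, 0], 0], [6.5, [0, 0, 0], 0]]'

```text
clock: 14.9
position: [0.4192, 0.0339, 0.1962]
ee_rot: [-0.509, 0.51, 0.491, -0.49]
contact_force: [0.7, 0.6, -0.1]
width: 0.065
```

Run:
```python
from h import *
from rig import manip
s=manip.get_state();print(s["clock"],s["position"],s["contact_force"],s["width"])
for n in("top","scene"):
    d=manip.get_image(n);cv2.imwrite(f"pics/{n}8.png",d["pixels"][:,:,::-1]);P=cloud(d)
    m=(abs(P[...,0]-.56)<.06)&(abs(P[...,1]-.294)<.05);t=m&(P[...,2]>.042)&(P[...,2]<.07)
    k=P[t];A=np.c_[k[:,:2]-k[:,:2].mean(0),np.ones(len(k))];w=np.linalg.lstsq(A,k[:,2],rcond=None)[0]
    print(n,len(k),k.mean(0),"plane",w,cv2.minAreaRect((k[:,:2]*1000).astype(np.float32)))
```

```text
14.9 [0.41915323 0.03392989 0.19619987] [ 0.67648448  0.63944963 -0.09409566] 0.06497338313648308
top 427 [0.55934145 0.29526772 0.0494229 ] plane [-0.00917588  0.00359428  0.0494229 ] ((559.6522216796875, 295.56390380859375), (45.96162414550781, 61.87155532836914), 87.06248474121094)
scene 292 [0.5619521  0.29053466 0.04758335] plane [ 0.00369994 -0.0034192   0.04758335] ((562.0684204101562, 291.73980712890625), (47.30583190917969, 65.66210174560547), 88.16389465332031)
```

View pics/scene8.png

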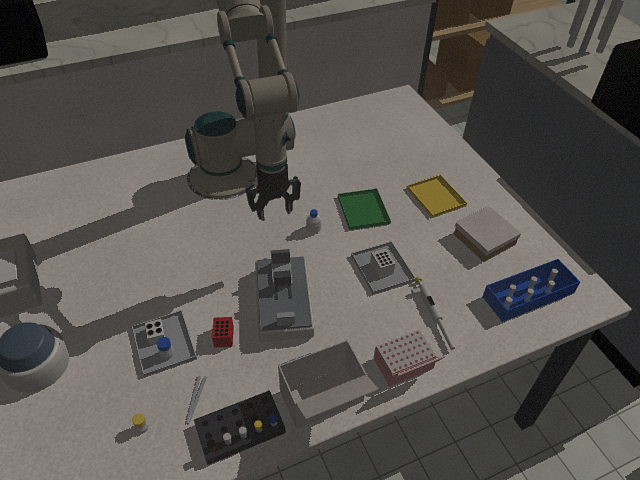

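View pics/top8.png

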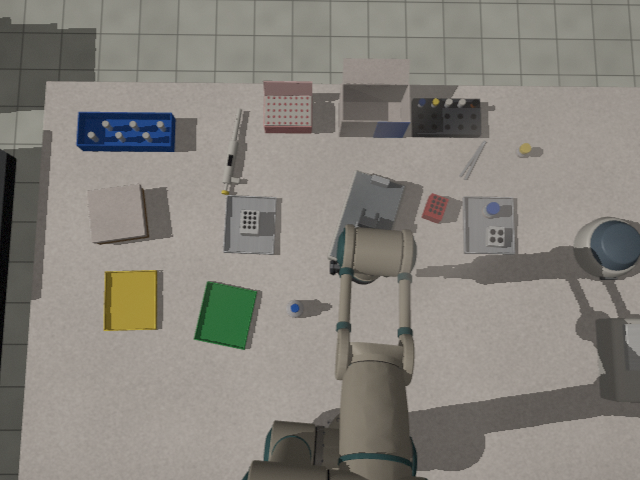

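The block stands flat and centred in the empty tray: scene (384,262), top (250,221), with its top at about 48 mm. The jaw is still open and the arm is clear, so I'll hand in.

```bash
python3 -c "
from rig import manip
print(manip.sign_off(),manip.get_state()['clock'])"
```

```text
the job is handed in; nothing more can be done
the job is handed in; nothing more can be done
```

The block is standing upright on the floor of the empty steel tray, and the job was handed in at about 15 s of the 48 s allowed. No verdict is reported back.

- **Jaw:** I gripped the upright grip and pulled it about 44 mm, and it still looks open in the last pictures. That figure comes from how far the tool moved. I saw the lip clear of the block, but did not re-measure the jaw at the end.
- **Block:** I gripped it by its ±y sides, lifted it about 80 mm and lowered it until the force showed contact with the tray floor. The last pictures show wells up, the top face at 48–49 mm (48 expected) and a tilt under about 0.6°. The centre is within about 2 mm of the tray's centre.
- **Arm:** It was clear of everything before hand-in, and the force readings were near zero.

The two cameras differ by about 4–5 mm on the block's and the tray's positions. I used averages for the positions, and that is well inside the 65 mm allowed. No check failed.

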